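Dial open the stone box and draw its locking bar

TASK

Unlock the jeweller's stone box: dial its lock clockwise past 14 once and stop when 14 comes round again, then anticlockwise past 18 once and stop when 18 comes round again, then clockwise straight to 7. Draw the freed locking bar right out through both staples and lay it flat on the black rubber mat, wholly on the mat, in the lane between the file and the ring clamp, leaving the file, clamp, ring cone, jar and loupe where they are.

Things in the scene. Friction and masses are not known exactly. Their poses are not given: they have to be found in the camera images.
- lockbox: Grey steel strongbox, fixed, 150 (x) by 200 (y) by 72 mm high; origin at the centre of its underside, z up, front to -x; its frame, in mm, is used below. The dark lock housing stands on top: x -53 to 41, y -94 to -10, z 72 to 124, dial on it. A flat lid covers the +y half. The locking bar lies level along y at x -35, from the housing out through two upright staples.
- lid_staple (a point): Middle of the slot in the lid's staple, an upright steel plate 42 wide, 6 thick, top at z 116 (box x -35, y 45, z 100). All slots are 24 wide, 15 high (23 wide in the housing): the bar has 1.5 to 2 mm play each side and 3 mm in height, lying on the slots' floors. Axes as the box.
- staple (a point): Middle of the slot in the outer staple (like the lid's), on its outer face: box x -35, y 106, z 100. Axes as the box. The bar is drawn along +y, about 190 mm to come clear, and moves only when the lock is open; otherwise it is blocked after about 10 mm.
- dial_axis (a point): Point on the dial's vertical axis at a good height for gripping or pushing its knob: box x -6, y -52, z 157. Axes as the box. The dial is a black disc of radius 38, face at z 134; across it stands an aluminium bar knob 56 long, 14 wide, from z 134 to 168. Grip and twist the knob, or push one end round with a fingertip.
- dial_zero (a point): The dial's zero mark: white arrow 34 mm from the axis, z 134, at the knob end that bears a black line. Its frame turns with the dial; its x axis points from the mark to the axis, along the knob. With this x along the box's x the dial reads 0; turned anticlockwise (positive about z) from there by n x 9 degrees it reads n (0 to 39).
- dial_index (a point): Small steel index on the front (-x) side of the dial, box x -50, y -52, z 126: the number standing at it is the one read. White marks: 40 divisions of 9 degrees, longer at every 5 and longest at every 10, numbers growing clockwise round the disc. Stop within half a division of each number; after an overshoot going back does not mend it.
- dial: The dial with its knob. It turns without end both ways, takes up to 0.25 N m and stays where left, so do not brush it when leaving. Each of two inner wheels is carried along only after 218 degrees of free turn of the part before it, hence the passes. From the start one pass of the first number suffices; after a mistake begin again with two whole extra turns clockwise.
- bar: Steel locking bar, 0.18 to 0.29 kg, at first home in the lock. Origin on its flat underside, centreline, at the collar's inner face; z up, y towards the handle. Blade 20 wide, 12 thick from y -188 (tapered tip; waist 6 wide from y -176 to -141) to 0; collar 34 wide, 12 thick, y 0 to 6, at first against the outer staple; handle 20 wide, 18 high, y 6 to 52. Weight acts at about y -45.
- bar_grip (a point): Middle of the bar's ribbed handle, 9 mm above the bar's underside, 29 mm outside the collar; grip the handle across its 20 mm width (bar x axis). Axes as the bar.
- bar_tip (a point): End point of the bar's tapered tip, mid thickness, 188 mm from the collar. Axes as the bar.
- mat: Black rubber mat, fixed, 250 (x) by 320 (y) by 3 mm thick; origin at the centre of its underside. The file and the ring clamp lie on it along its y, one near each long side, which is which varies; the lane between them is 100 mm wide or more.
- file: Loose flat hand file: steel blade 18 wide, 6 thick, from y -130 to 0; wooden handle 22 wide, 18 high, from y 15 to 105. Origin at the shoulder, on the underside. Leave alone.
- ring_clamp: Loose wooden ring clamp with a brass band, 27 wide (x), 132 long (y), 20 high; origin at the centre of its underside. Leave alone.
- ring_cone: Loose wooden ring cone 38 mm across, 50 high, standing on the lid behind the bar. Leave alone.
- stone_jar: Loose glass jar 36 mm across, 45 high, on the bench beyond the mat and the box. Leave alone.
- loupe: Loose black eye loupe, 20 mm high, on the bench to the right of the box. Leave alone.
There are look-alikes about, which are no part of the job. There is more than one size of the bar; the one meant has the size given above.

How it is judged:
On the way:
1. the bar is drawn clear of the lock and of both staples (y of bar_tip in the frame of staple above 0.005 m), for 0.1 s.
At the end, for the whole second after the job is handed in: the bar lies flat and still on the mat (underside within about 7 mm of it, tilt under 0.08 rad), its whole length within the mat's edges and between the file and the ring clamp, let go (height (world z) of bar_tip below 0.016 m and height (world z) of bar_grip below 0.019 m and angle between bar's own z axis and vertical below 0.08 rad and linear speed of bar below 0.02 m/s and x of bar_tip in the frame of mat between -0.115 and 0.115 m and x of bar_grip in the frame of mat between -0.115 and 0.115 m and y of bar_tip in the frame of mat between -0.16 and 0.16 m and y of bar_grip in the frame of mat between -0.137 and 0.137 m and ((x of each of bar_tip, bar_grip in the frame of file above 0.015 m and x of each of bar_tip, bar_grip in the frame of ring_clamp below -0.015 m) or (x of each of bar_tip, bar_grip in the frame of ring_clamp above 0.015 m and x of each of bar_tip, bar_grip in the frame of file below -0.015 m))); the robot touches nothing.
It fails at once if the file, ring clamp, ring cone, jar or loupe is moved by more than 20 mm (distance of any of file, ring_clamp, ring_cone, stone_jar, loupe from where it was at the start of the episode above 0.02 m).
It fails at once if the cone or the jar is tipped over (angle between any of ring_cone, stone_jar's own z axis and vertical above 0.5 rad).
It also fails if it takes over 64 s, if anything falls off the work surface, if the arm or the gripper's body presses on something with over 40 N, if the wrist force passes 120 N, or if a joint passes its speed limit or range.

ROBOT

A 7-joint arm with a two-finger parallel gripper is mounted at the origin on the work surface. World frame = base frame: x ahead of the robot, y to its left, z up, the work surface at z = 0. Lengths are in m, angles in rad, forces in N, time in s.
With the tool pointing down it reaches from about 0.425 to 0.925 m from the base axis. Payload 6.8 kg.
Tool frame: the origin (TCP) lies on the mounting face of the last link; the fingertips stand 173 mm ahead of it and the grasp point (between the pads) lies 155 mm ahead of it; z points along the fingers, y is the line along which they close (so a half turn about z gives the same grasp; the last joint's range is limited). The gripper opens to 85 mm and grips with 20 to 120 N. Pads are 22 mm wide; open, the fingers measure 114 mm over their backs; the gripper's body (76 mm by 85 mm) begins 54 mm behind the grasp point. The pads swing forward as they close: fully open they stand 13 mm farther back than shut.
Start: joints at [1.242, 0.477, 0.022, 1.555, -0.011, 1.109, -0.083], TCP at [0.148, -0.659, 0.405] pointing down, gripper open.
Joint ranges: [-2.96, 2.96], [-0.34, 2.1], [-1.41, 1.46], [0.24, 2.44], [-1.37, 4.51], [0.17, 1.92], [-2.96, 2.96]. Speed limits (rad/s): [2.39, 2.39, 3.14, 3.14, 3.14, 3.14, 3.14].

INTERFACE

Orientations are given as a rotation vector (axis times angle).
In Python, from bench import r gives the robot as it stands.
- The arm moves only by the tool carry_out, never from a script. Its argument "moves" is a list of rows, each a list of 5 numbers: the shift along the tool's x, y, z in m, then the turn about the tool's z in rad, then the finger opening in m, from 0 to 0.0854. In form: [[dx, dy, dz, roll, claw], ...]. A call has exactly 8 rows; each row is the pose to reach, as a shift and turn from the pose commanded when the call began, along the tool's axes at that moment; what a row does not reach only later rows make up. A row lasts 1/10 s, in which the tool goes at most 50 mm and 8.59 degrees, less where a joint would pass 70% of its speed; a pose out of reach is approached as far as the arm can. A call with a gripper value outside its range is refused whole. The fingers move at their own pace and stop on an object; "force" is the grip in N (left out, the last holds). Time passes only in rows, so rows that repeat a pose let the fingers close, or fill a call up. It gives the time, the measured TCP pose, the force, the opening and the grip force at its end, in the units of the state.
- r.get_obs(): the state, without advancing time (a new reading comes with each control period).
- r.grab_frame(name): name is "side" or "top" or "wrist"; returns the picture (420x560x3 uint8, red, green, blue); there is no depth.
- r.calibration(name): a dict with "fx", "fy", "cx", "cy" (pixels), "rvec" (rotation vector, rad) and "tvec" (3), from world to camera coordinates, as OpenCV has them. Camera axes: x right, y down, z forward; pixel columns grow to the right and rows downward; lengths in m; the calibration is good to about 2 mm. A picture is of the moment at which its call begins: read the wrist's pose just before it. calibration takes no time and is no camera call; for the wrist camera it gives the pose at the moment of the call.
- r.hand_in(): hands the job in; it is judged then, once.
The state is a dict: "clock": time; "joints": joint angles; "qvel": joint speeds; "tau": joint torques, N m; "tcp_pos": TCP position; "orientation": TCP orientation; "contact_force": force on the tool from outside, world axes, zero at the start; "moment": the same for the moment, N m; "grip_width": finger opening in m; "gripper_force": force on a finger pad.
Only numpy, scipy, OpenCV 4.12 (cv2) and the standard library are available. Lean on these libraries where they do the work, as an engineer would, in place of code of your own. Each camera call takes 0.05 s, during which the arm holds its last target. There are 200 camera calls.

## Working session

There is one attempt and no reset: what is moved stays moved. The work goes in short steps, Python scripts to look and compute and a tool call to move; the robot and the scene stay as the last step left them, time stands still between calls to the robot, and variables do not carry over. Pictures are saved under pics/ and viewed, at most 10 in all, crops included, and the job is handed in when it is done.

Besides the shell and the picture viewer there is one more tool, called after "Request:" in YAML: its name, and indented under it one key for each argument. carry_out: Moves the arm, as the interface text tells. Its arguments: {"type":"object","properties":{"moves":{"type":"array","items":{"type":"array","items":{"type":"number"}}},"force":{"type":"number"}},"required":["moves"]}

```bash
mkdir -p pics; ls
python3 - <<'E'
from bench import r
import cv2
o=r.get_obs();print({k:(v if not hasattr(v,'tolist') else [round(float(x),3) for x in __import__('numpy').ravel(v)]) for k,v in o.items()})
for n in("top","side"):
    cv2.imwrite(f"pics/{n}0.png",cv2.cvtColor(r.grab_frame(n),cv2.COLOR_RGB2BGR))
    print(n,r.calibration(n))
E
```

```text
pics
{'clock': 0.0, 'joints': [1.242, 0.478, 0.022, 1.556, -0.012, 1.109, -0.083], 'qvel': [0.001, -0.0, 0.0, 0.001, -0.001, 0.002, 0.0], 'tau': [-0.0, -59.645, 1.608, -28.12, 0.013, 0.009, -0.0], 'tcp_pos': [0.148, -0.658, 0.404], 'orientation': [-3.121, -0.346, 0.0], 'contact_force': [-0.294, 0.517, 0.581], 'moment': [-0.008, 0.041, 0.031], 'gripper_force': 0.0, 'grip_width': 0.08541724141496847}
top {'fx': 514.6524044802644, 'fy': 514.6524044802644, 'cx': 281.05715579047194, 'cy': 215.37545871737703, 'rvec': array([ 2.19562794, -2.17642846,  0.0583584 ]), 'tvec': array([-0.06222056,  0.47195857,  1.39998291])}
side {'fx': 446.30270397950284, 'fy': 446.30270397950284, 'cx': 276.79780472553676, 'cy': 210.47964649593996, 'rvec': array([ 2.41353131, -0.47414947,  0.14852904]), 'tvec': array([-0.45066977,  0.17435748,  1.12939364])}
```

View pics/top0.png

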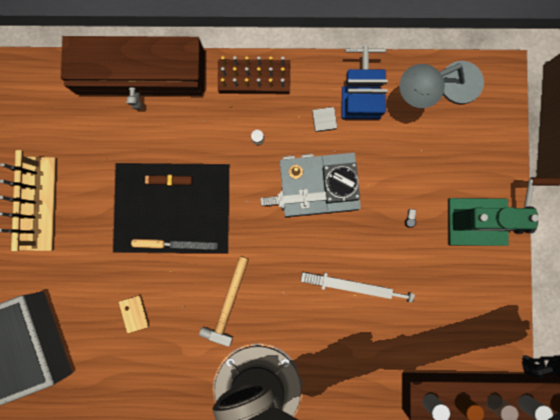

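View pics/side0.png

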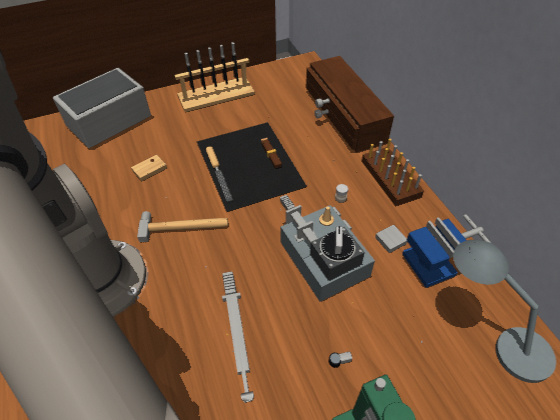

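The top view shows the real bar in the box, with its handle at about (270,201) and its blade through the staples at (305,198). The larger bar at (355,287), lying loose on the bench, is the look-alike. The hammer at (230,300) and the loupe at (411,217) are no part of the job. The mat is at about (172,208), with the clamp at (168,181), the file at (175,244) and the jar at (257,136). Next is a close crop to confirm the bar and read the dial.

```bash
cat > h.py <<'E'
import numpy as np, cv2
from bench import r
from scipy.spatial.transform import Rotation as R
def cal(n):
    c=r.calibration(n);K=np.array([[c['fx'],0,c['cx']],[0,c['fy'],c['cy']],[0,0,1]]);return K,R.from_rotvec(c['rvec']).as_matrix(),np.array(c['tvec']),np.array(c['rvec'])
def ray(c,uv,z):
    K,M,t,_=c;o=-M.T@t;d=M.T@np.linalg.solve(K,[uv[0],uv[1],1]);return o+d*(z-o[2])/d[2]
def proj(c,P):
    K,M,t,_=c;p=(K@(M@np.atleast_2d(P).T+t[:,None])).T;return p[:,:2]/p[:,2:]
def tri(c1,u1,c2,u2):
    P=[c[0]@np.c_[c[1],c[2]] for c in(c1,c2)]
    X=cv2.triangulatePoints(P[0],P[1],np.float64(u1).reshape(2,1),np.float64(u2).reshape(2,1))[:,0];return X[:3]/X[3]
E
python3 - <<'E'
import cv2,numpy as np
a=cv2.imread('pics/top0.png')[145:225,255:365];b=cv2.imread('pics/side0.png')[190:300,270:380]
a=cv2.resize(a,(770,560),interpolation=cv2.INTER_CUBIC);cv2.imwrite('pics/c1.png',a)
cv2.imwrite('pics/c2.png',cv2.resize(b,(600,600),interpolation=cv2.INTER_CUBIC))
E
```

```text
(no output)
```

View pics/c1.png

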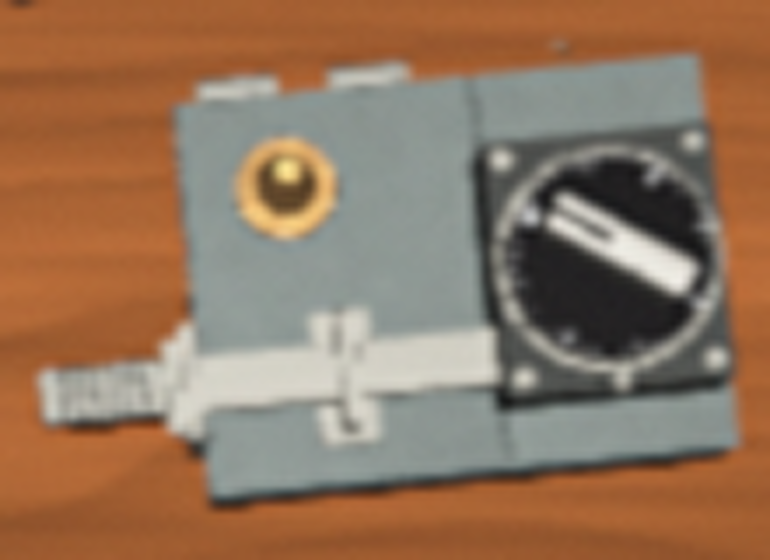

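View pics/c2.png

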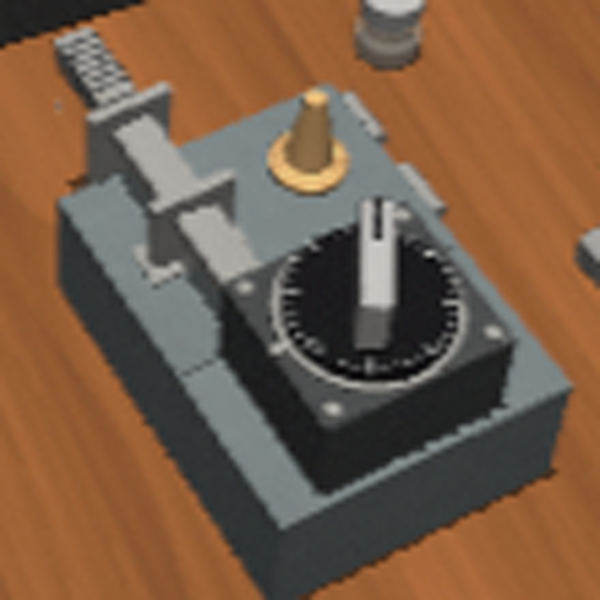

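Both crops confirm the choice. This bar lies in the staples of the box, with its ribbed handle at crop 1 (100,395). The zero mark and the black line are at the knob end at crop 1 (530,213), and the cone is at (287,187). I'll fit the box pose now.

```bash
cat > m.py <<'E'
from h import *
from scipy.optimize import least_squares
ct,cs=cal('top'),cal('side')
f1=lambda p:np.array([255+(p[0]+.5)/7-.5,145+(p[1]+.5)/7-.5]); f2=lambda p:np.array([270+(p[0]+.5)*110/600-.5,190+(p[1]+.5)*110/600-.5])
T=[((75,100,72),(178,108)),((75,-100,72),(698,57)),((-75,-100,72),(738,445)),((-75,100,72),(212,500)),((-53,-94,124),(733,380)),((41,-94,124),(708,125)),((-6,-52,134),(612,258))]
S=[((75,-100,72),(570,388)),((-75,-100,72),(282,527)),((-75,100,72),(60,203)),((-53,-94,124),(325,430)),((41,-94,124),(513,343)),((-53,-10,124),(222,290)),((-6,-52,134),(370,302))]
W=lambda q,P:R.from_euler('z',q[2]).apply(np.array(P)/1000)+[q[0],q[1],0]
def res(q):
    return np.r_[(proj(ct,W(q,[a for a,_ in T]))-[f1(b) for _,b in T]).ravel(),(proj(cs,W(q,[a for a,_ in S]))-[f2(b) for _,b in S]).ravel()]
s=least_squares(res,[.55,-.1,0],loss='soft_l1');q=s.x
print('box',q.round(4),np.degrees(q[2]));print(res(q).reshape(-1,2).round(1).tolist())
for n,P in dict(axis=(-6,-52,157),staple=(-35,106,100),grip=(-35,135,103)).items(): print(n,W(q,[P]).round(4))
a=ray(ct,f1((560,210)),.168);b=ray(ct,f1((690,280)),.168);d=b-a;th=np.arctan2(d[1],d[0])
print('knob len',np.linalg.norm(d),'mid',(a+b)/2,'yaw',np.degrees(th),'rel',np.degrees(th-q[2]),'reads',np.degrees(th-q[2])%360/9)
z=ray(ct,f1((530,213)),.134);d=W(q,[(-6,-52,134)])[0]-z;print('mark',np.linalg.norm(d),np.degrees(np.arctan2(d[1],d[0])-q[2])%360/9)
for n,c in dict(mat=[(115,164),(228,164),(229,252),(114,252)],clamp=[(145,180),(190,181)],file=[(132,243),(217,246)]).items(): print(n,[ray(ct,u,.003 if n=='mat' else .01)[:2].round(3).tolist() for u in c])
o=r.get_obs();M=R.from_rotvec(o['orientation']).as_matrix();print('tool',M.round(3).tolist(),o['tcp_pos'])
E
python3 m.py
```

```text
box [ 0.5523 -0.1607  0.1044] 5.98405180625381
[[-0.4, -0.2], [0.4, -0.1], [0.6, 0.6], [0.2, 0.0], [1.1, -0.0], [0.8, -0.2], [0.4, 0.2], [0.3, -0.5], [-0.5, 0.3], [-0.8, -1.1], [0.1, 0.1], [0.5, -0.7], [-0.3, -1.3], [-0.2, -0.9]]
axis [[ 0.5518 -0.2131  0.157 ]]
staple [[ 0.5065 -0.059   0.1   ]]
grip [[ 0.5035 -0.0301  0.103 ]]
knob len 0.05171957340775824 mid [ 0.55246159 -0.21288297  0.168     ] yaw -118.10025376230921 rel -124.08430556856302 reads 26.212854936826332
mark 0.034744917722843105 26.181997141925155
mat [[0.613, 0.407], [0.616, 0.091], [0.371, 0.085], [0.368, 0.403]]
clamp [[0.568, 0.32], [0.566, 0.195]]
file [[0.393, 0.352], [0.387, 0.117]]
tool [[0.976, 0.219, -0.0], [0.219, -0.976, 0.002], [-0.0, -0.002, -1.0]] [ 0.14776723 -0.65837409  0.40381397]
```

Request:
carry_out:
  moves:
    - [0.492, -0.347, 0, -0.86, 0.0854]
    - [0.492, -0.347, 0, -0.86, 0.0854]
    - [0.492, -0.347, 0, -0.86, 0.0854]
    - [0.492, -0.347, 0, -0.86, 0.0854]
    - [0.492, -0.347, 0, -0.86, 0.0854]
    - [0.492, -0.347, 0, -0.86, 0.0854]
    - [0.492, -0.347, 0, -0.86, 0.0854]
    - [0.492, -0.347, 0, -0.86, 0.0854]
  force: 40

```text
clock: 0.9
tcp_pos: [0.4171, -0.3604, 0.4046]
orientation: [-2.694, -1.616, 0.0]
contact_force: [-0.0, -0.4, -0.0]
grip_width: 0.0853
gripper_force: 0.0
```

Request:
carry_out:
  moves:
    - [0.193, 0.05, 0.06, 0, 0.0854]
    - [0.193, 0.05, 0.06, 0, 0.0854]
    - [0.193, 0.05, 0.06, 0, 0.0854]
    - [0.193, 0.05, 0.06, 0, 0.0854]
    - [0.193, 0.05, 0.06, 0, 0.0854]
    - [0.193, 0.05, 0.06, 0, 0.0854]
    - [0.193, 0.05, 0.06, 0, 0.0854]
    - [0.193, 0.05, 0.06, 0, 0.0854]

```text
clock: 1.7
tcp_pos: [0.5503, -0.2173, 0.345]
orientation: [2.696, 1.612, -0.001]
contact_force: [-0.3, -1.2, -1.1]
grip_width: 0.0857
gripper_force: 0.0
```

Run:
```python
from h import *
c=cal('wrist');o=r.get_obs();im=cv2.cvtColor(r.grab_frame('wrist'),cv2.COLOR_RGB2BGR);cv2.imwrite('pics/w1.png',im)
print(o['tcp_pos'],o['joints'],proj(c,[[.5518,-.2131,.134],[.5518,-.2131,.168]]))
M=R.from_rotvec(o['orientation']).as_matrix();print(M.round(3).tolist())
np.save('w1.npy',np.array([c[0].ravel().tolist(),c[1].ravel().tolist(),c[2].tolist()+[0]*6]))
```

```text
[ 0.55025299 -0.21729975  0.34497424] [ 0.54942581  0.42914887 -0.36060358  1.79937413  0.18351683  0.94575027
 -0.38217755] [[271.08976812 235.37375834]
 [270.53120854 260.02720874]]
[[0.473, 0.881, -0.0], [0.881, -0.473, -0.001], [-0.001, 0.0, -1.0]]
```

View pics/w1.png

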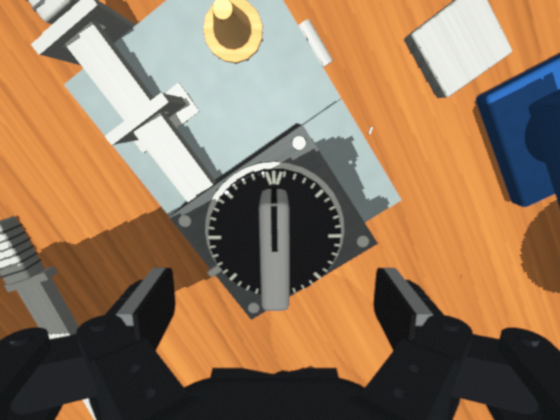

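The wrist view shows the dial centred at about (274,232). The knob stands upright in the picture along x≈274, midway between the fingers, and its line end is at the top. Next I descend and grip.

Request:
carry_out:
  moves:
    - [0.0055, 0.0003, 0.031, 0, 0.0854]
    - [0.0055, 0.0003, 0.031, 0, 0.0854]
    - [0.0055, 0.0003, 0.031, 0, 0.005]
    - [0.0055, 0.0003, 0.031, 0, 0.005]
    - [0.0055, 0.0003, 0.031, 0, 0.005]
    - [0.0055, 0.0003, 0.031, 0, 0.005]
    - [0.0055, 0.0003, 0.031, 0, 0.005]
    - [0.0055, 0.0003, 0.031, 0, 0.005]
  force: 50

```text
clock: 2.55
tcp_pos: [0.5542, -0.2106, 0.3144]
orientation: [2.694, 1.616, 0.0]
contact_force: [-1.5, -0.2, 5.4]
grip_width: 0.0132
gripper_force: 51.9
```

Request:
carry_out:
  moves:
    - [0, 0, 0, 1.2, 0.005]
    - [0, 0, 0, 1.2, 0.005]
    - [0, 0, 0, 1.2, 0.005]
    - [0, 0, 0, 1.2, 0.005]
    - [0, 0, 0, 1.2, 0.005]
    - [0, 0, 0, 1.2, 0.005]
    - [0, 0, 0, 1.2, 0.005]
    - [0, 0, 0, 1.2, 0.005]

```text
clock: 3.35
tcp_pos: [0.5548, -0.2129, 0.3145]
orientation: [3.132, -0.198, 0.007]
contact_force: [3.3, -6.5, -0.8]
grip_width: 0.0129
gripper_force: 51.1
```

```bash
cat > s.py <<'E'
from h import *
o=r.get_obs();M=R.from_rotvec(o['orientation']).as_matrix()
y=np.degrees(np.arctan2(M[1,0],M[0,0]));print('yaw',y,'q',np.round(o['joints'],3),'tcp',o['tcp_pos'].round(4),'F',np.round(o['contact_force'],1),'M',np.round(o['moment'],2),'w',o['grip_width'],o['clock'])
print('read',((y+180-5.98)%360)/9, 'or +20')
E
python3 s.py
```

```text
yaw -7.249167755431981 q [ 0.322  0.445 -0.079  1.835  0.049  0.859 -1.479] tcp [ 0.5548 -0.2129  0.3145] F [ 3.3 -6.5 -0.8] M [-1.76 -0.65  0.05] w 0.01290658281423301 3.35
read 18.53009247161867 or +20
```

Request:
carry_out:
  moves:
    - [0, 0, 0, 1.2, 0.005]
    - [0, 0, 0, 1.2, 0.005]
    - [0, 0, 0, 1.2, 0.005]
    - [0, 0, 0, 1.2, 0.005]
    - [0, 0, 0, 1.2, 0.005]
    - [0, 0, 0, 1.2, 0.005]
    - [0, 0, 0, 1.2, 0.005]
    - [0, 0, 0, 1.2, 0.005]

```text
clock: 4.15
tcp_pos: [0.5533, -0.2149, 0.3144]
orientation: [2.47, -1.934, 0.007]
contact_force: [-2.6, -10.3, 1.1]
grip_width: 0.0134
gripper_force: 51.6
```

```bash
python3 s.py
```

```text
yaw -76.11356362267253 q [ 0.109  0.447  0.202  1.851 -0.108  0.852 -2.537] tcp [ 0.5533 -0.2149  0.3144] F [ -2.6 -10.3   1.1] M [-2.67  0.64  0.11] w 0.013353563308655666 4.15
read 10.878492930814163 or +20
```

Request:
carry_out:
  moves:
    - [0, 0, 0, 0, 0.0854]
    - [0, 0, 0, 0, 0.0854]
    - [0, 0, 0, 0, 0.0854]
    - [0, 0, 0, -0.74, 0.0854]
    - [0, 0, 0, -0.74, 0.0854]
    - [0, 0, 0, -0.74, 0.0854]
    - [0, 0, 0, -0.74, 0.0854]
    - [0, 0, 0, -0.74, 0.0854]

```text
clock: 4.95
tcp_pos: [0.5542, -0.2101, 0.3137]
orientation: [-3.014, 0.885, 0.0]
contact_force: [-0.1, -0.6, 0.1]
grip_width: 0.0854
gripper_force: 0.0
```

Request:
carry_out:
  moves:
    - [0, 0, 0, -1.19, 0.0854]
    - [0, 0, 0, -1.19, 0.0854]
    - [0, 0, 0, -1.19, 0.0854]
    - [0, 0, 0, -1.19, 0.0854]
    - [0, 0, 0, -1.19, 0.0854]
    - [0, 0, 0, -1.19, 0.0854]
    - [0, 0, 0, -1.19, 0.0854]
    - [0, 0, 0, -1.19, 0.0854]

```text
clock: 5.75
tcp_pos: [0.5542, -0.2102, 0.3137]
orientation: [-2.992, -0.956, -0.001]
contact_force: [0.1, -0.1, 0.3]
grip_width: 0.0852
gripper_force: 0.0
```

Request:
carry_out:
  moves:
    - [0, 0, 0, -1.19, 0.0854]
    - [0, 0, 0, -1.19, 0.0854]
    - [0, 0, 0, -1.19, 0.0854]
    - [0, 0, 0, -1.19, 0.0854]
    - [0, 0, 0, -1.19, 0.0854]
    - [0, 0, 0, -1.19, 0.0854]
    - [0, 0, 0, -1.19, 0.0854]
    - [0, 0, 0, -1.19, 0.0854]

```text
clock: 6.55
tcp_pos: [0.5542, -0.2103, 0.3138]
orientation: [-1.942, -2.469, -0.001]
contact_force: [0.0, 0.6, -0.4]
grip_width: 0.0852
gripper_force: 0.0
```

```bash
python3 s.py
```

```text
yaw 103.61601793867919 q [ 0.655  0.496 -0.522  1.813  0.304  0.913  0.235] tcp [ 0.5542 -0.2103  0.3138] F [ 0.   0.6 -0.4] M [-0.01  0.    0.02] w 0.0852316768816456 6.55
read 30.84844643763102 or +20
```

Request:
carry_out:
  moves:
    - [-0.0015, -0.0018, 0, 0, 0.005]
    - [-0.0015, -0.0018, 0, 0, 0.005]
    - [-0.0015, -0.0018, 0, 0, 0.005]
    - [-0.0015, -0.0018, 0, 0, 0.005]
    - [-0.0015, -0.0018, 0, 0, 0.005]
    - [-0.0015, -0.0018, 0, 0.44, 0.005]
    - [-0.0015, -0.0018, 0, 0.44, 0.005]
    - [-0.0015, -0.0018, 0, 0.44, 0.005]

```text
clock: 7.35
tcp_pos: [0.5528, -0.2124, 0.314]
orientation: [2.448, 1.968, 0.0]
contact_force: [0.8, 1.1, 0.3]
grip_width: 0.0131
gripper_force: 51.6
```

Request:
carry_out:
  moves:
    - [0, 0, 0, 1.19, 0.005]
    - [0, 0, 0, 1.19, 0.005]
    - [0, 0, 0, 1.19, 0.005]
    - [0, 0, 0, 1.19, 0.005]
    - [0, 0, 0, 1.19, 0.005]
    - [0, 0, 0, 1.19, 0.005]
    - [0, 0, 0, 1.19, 0.005]
    - [0, 0, 0, 1.19, 0.005]

```text
clock: 8.15
tcp_pos: [0.5532, -0.2131, 0.314]
orientation: [3.129, 0.258, 0.003]
contact_force: [2.3, -2.6, -2.2]
grip_width: 0.0131
gripper_force: 51.2
```

```bash
python3 s.py
```

```text
yaw 9.418173196539318 q [ 0.377  0.447 -0.148  1.834  0.085  0.864 -1.219] tcp [ 0.5532 -0.2131  0.314 ] F [ 2.3 -2.6 -2.2] M [-0.71 -0.53  0.07] w 0.013149466968942264 8.15
read 20.382019244059926 or +20
```

Request:
carry_out:
  moves:
    - [0, 0, 0, 1.19, 0.005]
    - [0, 0, 0, 1.19, 0.005]
    - [0, 0, 0, 1.19, 0.005]
    - [0, 0, 0, 1.19, 0.005]
    - [0, 0, 0, 1.19, 0.005]
    - [0, 0, 0, 1.19, 0.005]
    - [0, 0, 0, 1.19, 0.005]
    - [0, 0, 0, 1.19, 0.005]

```text
clock: 8.95
tcp_pos: [0.5528, -0.2139, 0.314]
orientation: [2.735, -1.541, 0.004]
contact_force: [0.3, -3.5, -2.1]
grip_width: 0.013
gripper_force: 51.3
```

Request:
carry_out:
  moves:
    - [0, 0, 0, 0, 0.0854]
    - [0, 0, 0, 0, 0.0854]
    - [0, 0, 0, 0, 0.0854]
    - [0, 0, 0, -0.74, 0.0854]
    - [0, 0, 0, -0.74, 0.0854]
    - [0, 0, 0, -0.74, 0.0854]
    - [0, 0, 0, -0.74, 0.0854]
    - [0, 0, 0, -0.74, 0.0854]

```text
clock: 9.75
tcp_pos: [0.5527, -0.2123, 0.3138]
orientation: [-3.112, 0.425, -0.0]
contact_force: [-0.1, 0.3, -0.5]
grip_width: 0.0853
gripper_force: 0.0
```

Request:
carry_out:
  moves:
    - [0, 0, 0, -1.19, 0.0854]
    - [0, 0, 0, -1.19, 0.0854]
    - [0, 0, 0, -1.19, 0.0854]
    - [0, 0, 0, -1.19, 0.0854]
    - [0, 0, 0, -1.19, 0.0854]
    - [0, 0, 0, -1.19, 0.0854]
    - [0, 0, 0, -1.19, 0.0854]
    - [0, 0, 0, -1.19, 0.0854]

```text
clock: 10.55
tcp_pos: [0.5527, -0.2124, 0.3138]
orientation: [-2.816, -1.393, -0.001]
contact_force: [-0.5, 0.0, -0.3]
grip_width: 0.0854
gripper_force: 0.0
```

Request:
carry_out:
  moves:
    - [0, 0, 0, -1.19, 0.0854]
    - [0, 0, 0, -1.19, 0.0854]
    - [0, 0, 0, -1.19, 0.0854]
    - [0, 0, 0, -1.19, 0.0854]
    - [0, 0, 0, -1.19, 0.0854]
    - [0, 0, 0, -1.19, 0.0854]
    - [0, 0, 0, -1.19, 0.0854]
    - [0, 0, 0, -1.19, 0.0854]

```text
clock: 11.35
tcp_pos: [0.5526, -0.2125, 0.3139]
orientation: [1.551, 2.732, 0.0]
contact_force: [0.0, -0.5, 0.2]
grip_width: 0.0852
gripper_force: 0.0
```

```bash
python3 s.py
```

```text
yaw 120.80822975553203 q [ 0.709  0.509 -0.591  1.811  0.346  0.926  0.504] tcp [ 0.5526 -0.2125  0.3139] F [ 0.  -0.5  0.2] M [-0.02  0.02  0.01] w 0.08520660170606946 11.35
read 32.75869219505911 or +20
```

Request:
carry_out:
  moves:
    - [0, 0, 0, 0, 0.005]
    - [0, 0, 0, 0, 0.005]
    - [0, 0, 0, 0, 0.005]
    - [0, 0, 0, 0, 0.005]
    - [0, 0, 0, 0, 0.005]
    - [0, 0, 0, 0.44, 0.005]
    - [0, 0, 0, 0.44, 0.005]
    - [0, 0, 0, 0.44, 0.005]

```text
clock: 12.15
tcp_pos: [0.5527, -0.2125, 0.314]
orientation: [2.126, 2.312, -0.0]
contact_force: [-1.5, -0.6, 0.2]
grip_width: 0.0131
gripper_force: 51.5
```

Request:
carry_out:
  moves:
    - [0, 0, 0, 1.19, 0.005]
    - [0, 0, 0, 1.19, 0.005]
    - [0, 0, 0, 1.19, 0.005]
    - [0, 0, 0, 1.19, 0.005]
    - [0, 0, 0, 1.19, 0.005]
    - [0, 0, 0, 1.19, 0.005]
    - [0, 0, 0, 1.19, 0.005]
    - [0, 0, 0, 1.19, 0.005]

```text
clock: 12.95
tcp_pos: [0.5531, -0.213, 0.314]
orientation: [3.056, 0.723, 0.002]
contact_force: [1.0, -3.0, -0.8]
grip_width: 0.0127
gripper_force: 51.1
```

Request:
carry_out:
  moves:
    - [0, 0, 0, 1.1, 0.005]
    - [0, 0, 0, 1.1, 0.005]
    - [0, 0, 0, 1.1, 0.005]
    - [0, 0, 0, 1.1, 0.005]
    - [0, 0, 0, 1.1, 0.005]
    - [0, 0, 0, 1.1, 0.005]
    - [0, 0, 0, 1.1, 0.005]
    - [0, 0, 0, 1.1, 0.005]

```text
clock: 13.75
tcp_pos: [0.5529, -0.2136, 0.314]
orientation: [2.983, -0.98, 0.003]
contact_force: [1.6, -4.8, -0.5]
grip_width: 0.0129
gripper_force: 51.1
```

```bash
python3 s.py
```

```text
yaw -36.372641173355476 q [ 0.236  0.442  0.035  1.844 -0.017  0.854 -1.927] tcp [ 0.5529 -0.2136  0.314 ] F [ 1.6 -4.8 -0.5] M [-0.99 -0.22  0.09] w 0.012944631073128845 13.75
read 15.294150980738282 or +20
```

Request:
carry_out:
  moves:
    - [0, 0, 0, 0.1, 0.005]
    - [0, 0, 0, 0.19, 0.005]
    - [0, 0, 0, 0.203, 0.005]
    - [0, 0, 0, 0.203, 0.005]
    - [0, 0, 0, 0.203, 0.005]
    - [0, 0, 0, 0.203, 0.005]
    - [0, 0, 0, 0.203, 0.005]
    - [0, 0, 0, 0.203, 0.005]

```text
clock: 14.55
tcp_pos: [0.5527, -0.2137, 0.314]
orientation: [2.873, -1.268, 0.003]
contact_force: [1.1, -4.4, -0.5]
grip_width: 0.0126
gripper_force: 51.1
```

```bash
python3 s.py;python3 - <<'E'
from h import *
cv2.imwrite('pics/t1.png',cv2.resize(cv2.cvtColor(r.grab_frame('wrist'),cv2.COLOR_RGB2BGR)[60:400,60:500],(770,595),interpolation=cv2.INTER_CUBIC))
E
```

```text
yaw -47.62428466937371 q [ 0.201  0.442  0.08   1.847 -0.043  0.853 -2.1  ] tcp [ 0.5527 -0.2137  0.314 ] F [ 1.1 -4.4 -0.5] M [-1.26 -0.21  0.05] w 0.012609004638921109 14.55
read 14.043968370069587 or +20
```

View pics/t1.png

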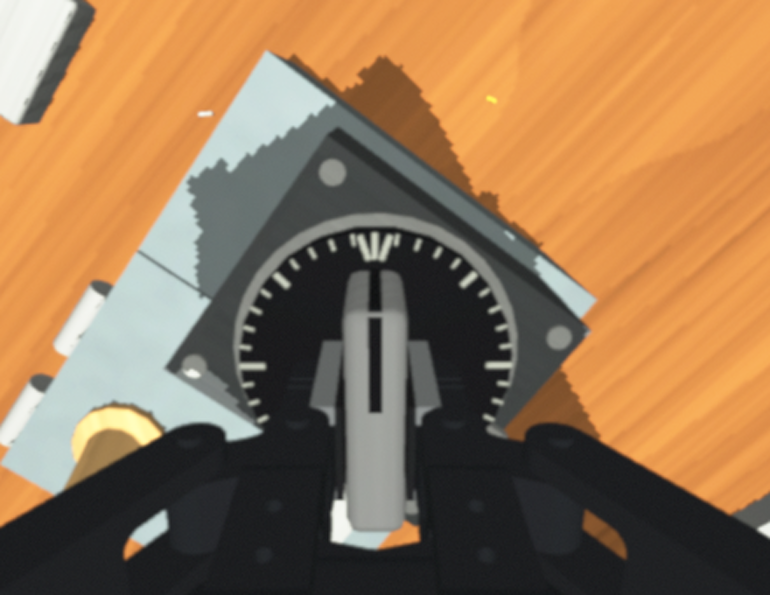

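The wrist crop shows the zero mark and line end at the top, at (375,245), square with the fingers. That agrees with a reading of 14.04. Now I turn anticlockwise.

Request:
carry_out:
  moves:
    - [0, 0, 0, -1.19, 0.005]
    - [0, 0, 0, -1.19, 0.005]
    - [0, 0, 0, -1.19, 0.005]
    - [0, 0, 0, -1.19, 0.005]
    - [0, 0, 0, -1.19, 0.005]
    - [0, 0, 0, -1.19, 0.005]
    - [0, 0, 0, -1.19, 0.005]
    - [0, 0, 0, -1.19, 0.005]

```text
clock: 15.4
tcp_pos: [0.553, -0.2131, 0.314]
orientation: [3.088, 0.57, 0.002]
contact_force: [1.1, -2.7, -1.5]
grip_width: 0.0132
gripper_force: 51.0
```

Request:
carry_out:
  moves:
    - [0, 0, 0, -1.19, 0.005]
    - [0, 0, 0, -1.19, 0.005]
    - [0, 0, 0, -1.19, 0.005]
    - [0, 0, 0, -1.19, 0.005]
    - [0, 0, 0, -1.19, 0.005]
    - [0, 0, 0, -1.19, 0.005]
    - [0, 0, 0, -1.19, 0.005]
    - [0, 0, 0, -1.19, 0.005]

```text
clock: 16.2
tcp_pos: [0.5527, -0.2125, 0.314]
orientation: [2.238, 2.204, -0.0]
contact_force: [-0.3, -1.7, 0.5]
grip_width: 0.0133
gripper_force: 51.3
```

Request:
carry_out:
  moves:
    - [0, 0, 0, -1.19, 0.005]
    - [0, 0, 0, -1.19, 0.005]
    - [0, 0, 0, -1.19, 0.005]
    - [0, 0, 0, -1.19, 0.005]
    - [0, 0, 0, -1.19, 0.005]
    - [0, 0, 0, -1.19, 0.005]
    - [0, 0, 0, -1.19, 0.005]
    - [0, 0, 0, -1.19, 0.005]

```text
clock: 17.0
tcp_pos: [0.5522, -0.2128, 0.314]
orientation: [-0.619, -3.079, 0.002]
contact_force: [-2.2, -1.9, 2.6]
grip_width: 0.0131
gripper_force: 51.6
```

```bash
python3 s.py
```

```text
yaw 157.2763398536908 q [ 0.811  0.548 -0.734  1.804  0.441  0.961  1.065] tcp [ 0.5522 -0.2128  0.314 ] F [-2.2 -1.9  2.6] M [-0.5   0.6  -0.06] w 0.013105970679366061 17.0
read 36.81070442818787 or +20
```

Request:
carry_out:
  moves:
    - [0, 0, 0, 0, 0.0854]
    - [0, 0, 0, 0, 0.0854]
    - [0, 0, 0, 0, 0.0854]
    - [0, 0, 0, 0.74, 0.0854]
    - [0, 0, 0, 0.74, 0.0854]
    - [0, 0, 0, 0.74, 0.0854]
    - [0, 0, 0, 0.74, 0.0854]
    - [0, 0, 0, 0.74, 0.0854]

```text
clock: 17.8
tcp_pos: [0.5528, -0.212, 0.3139]
orientation: [1.71, 2.635, 0.0]
contact_force: [0.5, 0.2, -0.3]
grip_width: 0.0856
gripper_force: 0.0
```

Request:
carry_out:
  moves:
    - [0, 0, 0, 1.19, 0.0854]
    - [0, 0, 0, 1.19, 0.0854]
    - [0, 0, 0, 1.19, 0.0854]
    - [0, 0, 0, 1.19, 0.0854]
    - [0, 0, 0, 1.19, 0.0854]
    - [0, 0, 0, 1.19, 0.0854]
    - [0, 0, 0, 1.19, 0.0854]
    - [0, 0, 0, 1.19, 0.0854]

```text
clock: 18.6
tcp_pos: [0.5529, -0.2119, 0.3139]
orientation: [2.893, 1.224, 0.001]
contact_force: [0.4, -0.1, 0.1]
grip_width: 0.0859
gripper_force: 0.0
```

Request:
carry_out:
  moves:
    - [0, 0, 0, 1.19, 0.0854]
    - [0, 0, 0, 1.19, 0.0854]
    - [0, 0, 0, 1.19, 0.0854]
    - [0, 0, 0, 1.19, 0.0854]
    - [0, 0, 0, 1.19, 0.0854]
    - [0, 0, 0, 1.19, 0.0854]
    - [0, 0, 0, 1.19, 0.0854]
    - [0, 0, 0, 1.19, 0.0854]

```text
clock: 19.4
tcp_pos: [0.5529, -0.2119, 0.3139]
orientation: [-3.082, 0.607, -0.001]
contact_force: [-0.4, 0.6, 0.5]
grip_width: 0.0856
gripper_force: 0.0
```

```bash
python3 s.py
```

```text
yaw -22.295847788548894 q [ 0.278  0.442 -0.023  1.842  0.012  0.858 -1.71 ] tcp [ 0.5529 -0.2119  0.3139] F [-0.4  0.6  0.5] M [0.03 0.02 0.06] w 0.08556842949995815 19.4
read 16.858239134605682 or +20
```

Request:
carry_out:
  moves:
    - [0, 0, 0, 0, 0.005]
    - [0, 0, 0, 0, 0.005]
    - [0, 0, 0, 0, 0.005]
    - [0, 0, 0, 0, 0.005]
    - [0, 0, 0, 0, 0.005]
    - [0, 0, 0, -0.44, 0.005]
    - [0, 0, 0, -0.44, 0.005]
    - [0, 0, 0, -0.44, 0.005]

```text
clock: 20.2
tcp_pos: [0.5524, -0.2132, 0.3139]
orientation: [3.139, 0.1, -0.001]
contact_force: [-1.2, -1.5, 0.5]
grip_width: 0.013
gripper_force: 51.6
```

Request:
carry_out:
  moves:
    - [0, 0, 0, -1.19, 0.005]
    - [0, 0, 0, -1.19, 0.005]
    - [0, 0, 0, -1.19, 0.005]
    - [0, 0, 0, -1.19, 0.005]
    - [0, 0, 0, -1.19, 0.005]
    - [0, 0, 0, -1.19, 0.005]
    - [0, 0, 0, -1.19, 0.005]
    - [0, 0, 0, -1.19, 0.005]

```text
clock: 21.0
tcp_pos: [0.5524, -0.2135, 0.3139]
orientation: [2.544, 1.842, -0.001]
contact_force: [-0.7, -0.9, 1.9]
grip_width: 0.0133
gripper_force: 51.5
```

Request:
carry_out:
  moves:
    - [0, 0, 0, -1.19, 0.005]
    - [0, 0, 0, -1.19, 0.005]
    - [0, 0, 0, -1.19, 0.005]
    - [0, 0, 0, -1.19, 0.005]
    - [0, 0, 0, -1.19, 0.005]
    - [0, 0, 0, -1.19, 0.005]
    - [0, 0, 0, -1.19, 0.005]
    - [0, 0, 0, -1.19, 0.005]

```text
clock: 21.8
tcp_pos: [0.5526, -0.2137, 0.314]
orientation: [1.075, 2.951, -0.002]
contact_force: [0.4, -2.0, 0.7]
grip_width: 0.0132
gripper_force: 51.4
```

```bash
python3 s.py
```

```text
yaw 139.97054000256531 q [ 0.763  0.528 -0.664  1.807  0.396  0.942  0.8  ] tcp [ 0.5526 -0.2137  0.314 ] F [ 0.4 -2.   0.7] M [-0.53  0.07 -0.08] w 0.013184845497802146 21.8
read 34.88783777806281 or +20
```

Request:
carry_out:
  moves:
    - [0, 0, 0, -0.14, 0.005]
    - [0, 0, 0, -0.28, 0.005]
    - [0, 0, 0, -0.42, 0.005]
    - [0, 0, 0, -0.48, 0.005]
    - [0, 0, 0, -0.491, 0.005]
    - [0, 0, 0, -0.491, 0.005]
    - [0, 0, 0, -0.491, 0.005]
    - [0, 0, 0, -0.491, 0.005]

```text
clock: 22.6
tcp_pos: [0.5527, -0.2133, 0.3139]
orientation: [0.336, 3.123, -0.002]
contact_force: [-0.1, -5.3, 2.2]
grip_width: 0.0131
gripper_force: 51.6
```

```bash
python3 s.py
```

```text
yaw 167.72447536278344 q [ 0.838  0.561 -0.774  1.802  0.469  0.971  1.225] tcp [ 0.5527 -0.2133  0.3139] F [-0.1 -5.3  2.2] M [-1.3  -0.04 -0.03] w 0.013074034727995013 22.6
read 37.9716083736426 or +20
```

Request:
carry_out:
  moves:
    - [0, 0, 0, 1.19, 0.005]
    - [0, 0, 0, 1.19, 0.005]
    - [0, 0, 0, 1.19, 0.005]
    - [0, 0, 0, 1.19, 0.005]
    - [0, 0, 0, 1.19, 0.005]
    - [0, 0, 0, 1.19, 0.005]
    - [0, 0, 0, 1.19, 0.005]
    - [0, 0, 0, 1.19, 0.005]

```text
clock: 23.4
tcp_pos: [0.5524, -0.2133, 0.3139]
orientation: [2.035, 2.392, -0.002]
contact_force: [-0.3, -4.9, 2.4]
grip_width: 0.0136
gripper_force: 51.6
```

Request:
carry_out:
  moves:
    - [0, 0, 0, 0.14, 0.005]
    - [0, 0, 0, 0.28, 0.005]
    - [0, 0, 0, 0.42, 0.005]
    - [0, 0, 0, 0.5, 0.005]
    - [0, 0, 0, 0.533, 0.005]
    - [0, 0, 0, 0.533, 0.005]
    - [0, 0, 0, 0.533, 0.005]
    - [0, 0, 0, 0.533, 0.005]

```text
clock: 24.2
tcp_pos: [0.5524, -0.2133, 0.3139]
orientation: [2.588, 1.779, -0.002]
contact_force: [-1.9, -5.1, 3.1]
grip_width: 0.0131
gripper_force: 51.7
```

```bash
python3 s.py
```

```text
yaw 69.00551536956226 q [ 0.556  0.471 -0.382  1.822  0.221  0.891 -0.294] tcp [ 0.5524 -0.2133  0.3139] F [-1.9 -5.1  3.1] M [-1.24  0.32  0.03] w 0.013072232069103991 24.2
read 27.002835041062475 or +20
```

Request:
carry_out:
  moves:
    - [0, 0, 0, 0, 0.0854]
    - [0, 0, 0, 0, 0.0854]
    - [0, 0, 0, 0, 0.0854]
    - [0, 0, 0, 0, 0.0854]
    - [0, 0, -0.045, 0, 0.0854]
    - [0.05, -0.036, -0.045, -0.14, 0.0854]
    - [0.09, -0.065, -0.045, -0.28, 0.0854]
    - [0.13, -0.094, -0.045, -0.42, 0.0854]

```text
clock: 25.0
tcp_pos: [0.5134, -0.0659, 0.3591]
orientation: [2.154, 2.286, 0.001]
contact_force: [0.4, -0.0, -0.5]
grip_width: 0.0859
gripper_force: 0.0
```

```bash
python3 s.py
```

```text
yaw 93.4289475782316 q [ 0.47   0.323 -0.554  1.946  0.21   0.928 -0.127] tcp [ 0.5134 -0.0659  0.3591] F [ 0.4 -0.  -0.5] M [-0.05 -0.04  0.01] w 0.08591344184575718 25.0
read 29.716549730914622 or +20
```

Request:
carry_out:
  moves:
    - [0.0366, -0.0069, 0.03, -0.0445, 0.0854]
    - [0.0366, -0.0069, 0.03, -0.0445, 0.0854]
    - [0.0366, -0.0069, 0.03, -0.0445, 0.0854]
    - [0.0366, -0.0069, 0.03, -0.0445, 0.0854]
    - [0.0366, -0.0069, 0.03, -0.0445, 0.0854]
    - [0.0366, -0.0069, 0.03, -0.0445, 0.0854]
    - [0.0366, -0.0069, 0.03, -0.0445, 0.0854]
    - [0.0366, -0.0069, 0.03, -0.0445, 0.0854]

```text
clock: 25.8
tcp_pos: [0.5052, -0.0318, 0.3288]
orientation: [2.109, 2.328, 0.0]
contact_force: [-0.9, 0.8, 0.1]
grip_width: 0.0852
gripper_force: 0.0
```

```bash
python3 s.py
python3 - <<'E'
from h import *
c=cal('wrist');o=r.get_obs();im=cv2.cvtColor(r.grab_frame('wrist'),cv2.COLOR_RGB2BGR);cv2.imwrite('pics/w2.png',im)
t=cv2.cvtColor(r.grab_frame('top'),cv2.COLOR_RGB2BGR);cv2.imwrite('pics/t2.png',t)
print(proj(c,[[.5043,-.0298,.112],[.5065,-.053,.106]]))
M=R.from_rotvec(o['orientation']).as_matrix();print('tool axis at handle top',proj(c,[o['tcp_pos']+M[:,2]*(o['tcp_pos'][2]-.112)]))
E
```

```text
yaw 95.65613841164837 q [ 0.413  0.349 -0.566  1.998  0.244  0.861 -0.188] tcp [ 0.5052 -0.0318  0.3288] F [-0.9  0.8  0.1] M [ 0.03 -0.03  0.03] w 0.0852031711502986 25.8
read 29.96401537907204 or +20
[[271.57350919 235.37975841]
 [271.5728589  267.38091568]]
tool axis at handle top [[272.85894332 238.70816473]]
```

View pics/w2.png

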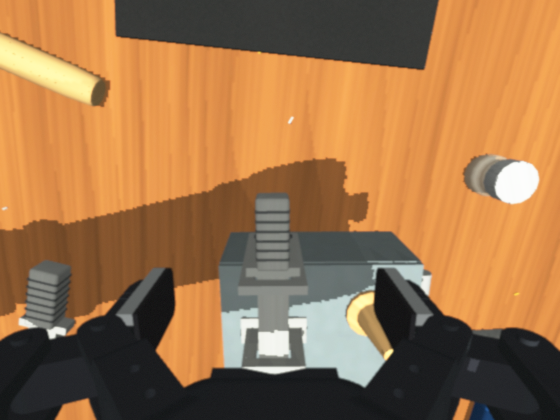

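The wrist view shows the ribbed handle at x 256 to 289, rows 195 to 265, centred under the tool axis at x≈273. The cone, at (370,320), is clear of the fingers. Next I descend and grip the handle.

Request:
carry_out:
  moves:
    - [0.003, 0, 0.03, -0.004, 0.0854]
    - [0.003, 0, 0.06, -0.004, 0.0854]
    - [0.003, 0, 0.07, -0.004, 0.0854]
    - [0.003, 0, 0.07, -0.004, 0.005]
    - [0.003, 0, 0.07, -0.004, 0.005]
    - [0.003, 0, 0.07, -0.004, 0.005]
    - [0.003, 0, 0.07, -0.004, 0.005]
    - [0.003, 0, 0.07, -0.004, 0.005]
  force: 90

```text
clock: 26.7
tcp_pos: [0.5051, -0.0285, 0.2597]
orientation: [2.103, 2.332, 0.001]
contact_force: [-2.4, -0.2, 7.4]
grip_width: 0.0184
gripper_force: 87.6
```

```bash
python3 s.py
```

```text
yaw 95.91874943782703 q [ 0.36   0.451 -0.522  2.05   0.336  0.721 -0.271] tcp [ 0.5051 -0.0285  0.2597] F [-2.4 -0.2  7.4] M [-0.24  0.57 -0.07] w 0.01840363752736505 26.7
read 29.993194381980782 or +20
```

Request:
carry_out:
  moves:
    - [0.005, 0, -0.001, 0, 0.005]
    - [0.01, 0, -0.001, 0, 0.005]
    - [0.015, 0, -0.001, 0, 0.005]
    - [0.02, 0, -0.001, 0, 0.005]
    - [0.025, 0, -0.001, 0, 0.005]
    - [0.03, 0, -0.001, 0, 0.005]
    - [0.035, 0, -0.001, 0, 0.005]
    - [0.04, 0, -0.001, 0, 0.005]

```text
clock: 27.5
tcp_pos: [0.5006, 0.0118, 0.2596]
orientation: [-2.103, -2.333, 0.0]
contact_force: [0.2, -2.7, -0.1]
grip_width: 0.018
gripper_force: 88.0
```

Request:
carry_out:
  moves:
    - [0.015, 0, 0, 0, 0.005]
    - [0.03, 0, 0, 0, 0.005]
    - [0.045, 0, 0, 0, 0.005]
    - [0.06, 0, 0, 0, 0.005]
    - [0.075, 0, 0, 0, 0.005]
    - [0.09, 0, 0, 0, 0.005]
    - [0.105, 0, 0, 0, 0.005]
    - [0.12, 0, 0, 0, 0.005]

```text
clock: 28.3
tcp_pos: [0.4876, 0.1319, 0.2594]
orientation: [-2.102, -2.333, 0.001]
contact_force: [1.0, -1.1, -1.1]
grip_width: 0.0183
gripper_force: 87.8
```

Request:
carry_out:
  moves:
    - [0.012, 0, 0, 0, 0.005]
    - [0.024, 0, 0, 0, 0.005]
    - [0.036, 0, 0, 0, 0.005]
    - [0.046, 0, 0, 0, 0.005]
    - [0.05, 0, 0, 0, 0.005]
    - [0.05, 0, 0, 0, 0.005]
    - [0.05, 0, 0, 0, 0.005]
    - [0.05, 0, 0, 0, 0.005]

```text
clock: 29.1
tcp_pos: [0.4832, 0.1798, 0.2596]
orientation: [2.105, 2.332, -0.001]
contact_force: [0.4, 0.1, -2.1]
grip_width: 0.0184
gripper_force: 87.9
```

```bash
python3 s.py
python3 - <<'E'
from h import *
cv2.imwrite('pics/s3.png',cv2.cvtColor(r.grab_frame('side'),cv2.COLOR_RGB2BGR)[60:330,150:410])
t=cv2.cvtColor(r.grab_frame('top'),cv2.COLOR_RGB2BGR);cv2.imwrite('pics/t3.png',t)
E
python3 -c "
import cv2,numpy as np
a=cv2.imread('pics/s3.png');b=cv2.imread('pics/t3.png')[130:270,100:370]
a=cv2.resize(a,(400,415));b=cv2.resize(b,(400,207));cv2.imwrite('pics/s3b.png',cv2.resize(np.hstack([a,np.vstack([b,b])[:415]]) if 0 else np.hstack([a,cv2.copyMakeBorder(b,0,208,0,0,cv2.BORDER_CONSTANT)]),(800,415)))"
```

```text
yaw 95.86727459611967 q [-0.031  0.471 -0.551  2.026  0.361  0.74  -0.702] tcp [0.4832 0.1798 0.2596] F [ 0.4  0.1 -2.1] M [ 0.1  -0.03  0.02] w 0.01843026917082874 29.1
read 29.987474955124405 or +20
```

View pics/s3b.png

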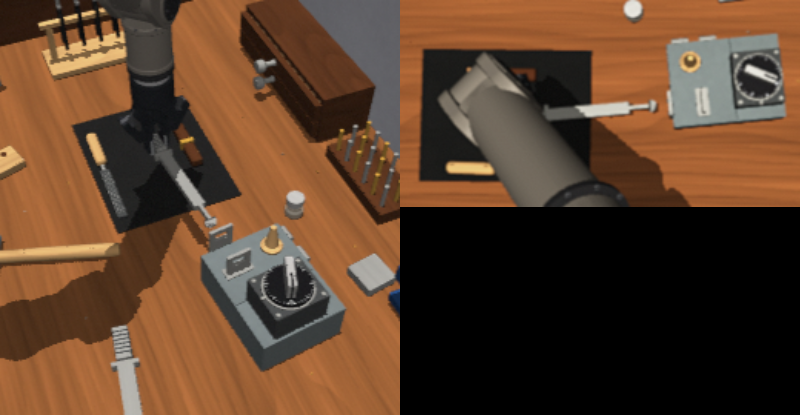

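The bar is clear of both staples. The tip at crop (210,222) lies beyond the outer staple at (220,235), and the dial and cone are undisturbed. I now carry the bar to the lane.

Request:
carry_out:
  moves:
    - [0.022, 0.001, 0, 0, 0.005]
    - [0.048, 0.003, 0, 0, 0.005]
    - [0.074, 0.005, 0, 0.02, 0.005]
    - [0.1, 0.007, 0, 0.04, 0.005]
    - [0.125, 0.008, 0, 0.06, 0.005]
    - [0.148, 0.01, 0.01, 0.08, 0.005]
    - [0.163, 0.0107, 0.02, 0.09, 0.005]
    - [0.163, 0.0107, 0.03, 0.09, 0.005]

```text
clock: 30.0
tcp_pos: [0.4763, 0.346, 0.2296]
orientation: [-2.202, -2.238, -0.003]
contact_force: [-0.4, 0.3, -1.5]
grip_width: 0.0185
gripper_force: 87.9
```

```bash
python3 s.py
python3 - <<'E'
from h import *
t=cv2.cvtColor(r.grab_frame('top'),cv2.COLOR_RGB2BGR)[130:270,90:300];s=cv2.cvtColor(r.grab_frame('side'),cv2.COLOR_RGB2BGR)[90:240,170:380]
cv2.imwrite('pics/p4.png',np.hstack([cv2.resize(t,(400,267),interpolation=2),cv2.resize(s,(400,267),interpolation=2)]))
E
```

```text
yaw 90.93444011364684 q [-0.353  0.607 -0.504  1.872  0.407  0.764 -1.063] tcp [0.4763 0.346  0.2296] F [-0.4  0.3 -1.5] M [ 0.17  0.01 -0.04] w 0.01854037607206684 30.0
read 29.439382234849646 or +20
```

View pics/p4.png

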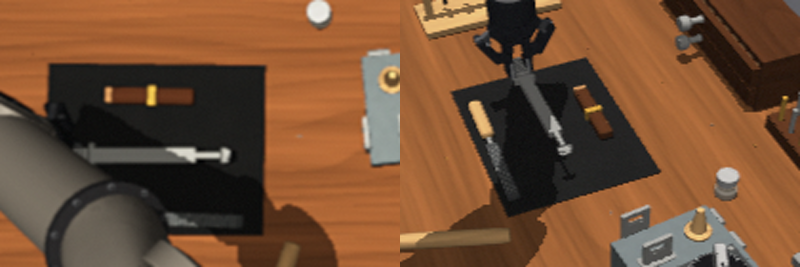

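The bar lies over the lane between the clamp at crop (150,96) and the file at (205,220). Its tip at (232,155) is well inside the mat edge. I lower it now.

Request:
carry_out:
  moves:
    - [0, 0, 0.01, 0, 0.005]
    - [0, 0, 0.02, 0, 0.005]
    - [0, 0, 0.03, 0, 0.005]
    - [0, 0, 0.038, 0, 0.005]
    - [0, 0, 0.043, 0, 0.005]
    - [0, 0, 0.047, 0, 0.005]
    - [0, 0, 0.05, 0, 0.005]
    - [0, 0, 0.051, 0, 0.005]

```text
clock: 30.9
tcp_pos: [0.4769, 0.3438, 0.1785]
orientation: [-2.206, -2.236, 0.0]
contact_force: [-0.5, -1.0, -3.1]
grip_width: 0.0186
gripper_force: 88.0
```

Request:
carry_out:
  moves:
    - [0, 0, 0.0005, 0, 0.005]
    - [0, 0, 0.001, 0, 0.005]
    - [0, 0, 0.0015, 0, 0.005]
    - [0, 0, 0.002, 0, 0.005]
    - [0, 0, 0.0025, 0, 0.005]
    - [0, 0, 0.003, 0, 0.005]
    - [0, 0, 0.003, 0, 0.005]
    - [0, 0, 0.003, 0, 0.005]

```text
clock: 31.7
tcp_pos: [0.4769, 0.3438, 0.1769]
orientation: [2.206, 2.236, 0.001]
contact_force: [-2.5, -2.3, 9.2]
grip_width: 0.0184
gripper_force: 94.9
```

Request:
carry_out:
  moves:
    - [0, 0, 0.001, 0, 0.022]
    - [0, 0, 0.001, 0, 0.026]
    - [0, 0, 0.001, 0, 0.03]
    - [0, 0, 0.001, 0, 0.036]
    - [0, 0, 0.001, 0, 0.045]
    - [0, 0, 0.001, 0, 0.045]
    - [0, 0, 0.001, 0, 0.045]
    - [0, 0, 0.001, 0, 0.045]

```text
clock: 32.5
tcp_pos: [0.4766, 0.3436, 0.1744]
orientation: [-2.206, -2.236, 0.001]
contact_force: [-0.3, -0.4, 0.2]
grip_width: 0.0452
gripper_force: 0.0
```

Request:
carry_out:
  moves:
    - [0, 0, -0.01, 0, 0.045]
    - [0, 0, -0.03, 0, 0.045]
    - [0, 0, -0.06, 0, 0.045]
    - [0, 0, -0.1, 0, 0.045]
    - [0, 0, -0.14, 0, 0.045]
    - [0, 0, -0.16, 0, 0.045]
    - [0.03, -0.03, -0.16, 0, 0.045]
    - [0.06, -0.06, -0.16, 0, 0.045]

```text
clock: 33.3
tcp_pos: [0.4165, 0.4027, 0.3365]
orientation: [2.21, 2.231, 0.004]
contact_force: [-0.6, 1.1, 0.5]
grip_width: 0.045
gripper_force: 0.0
```

```bash
python3 s.py
python3 - <<'E'
from h import *
t=cv2.cvtColor(r.grab_frame('top'),cv2.COLOR_RGB2BGR)[130:270,90:300];s=cv2.cvtColor(r.grab_frame('side'),cv2.COLOR_RGB2BGR)[90:240,170:380]
cv2.imwrite('pics/p5.png',np.hstack([cv2.resize(t,(400,267),interpolation=2),cv2.resize(s,(400,267),interpolation=2)]))
E
```

```text
yaw 90.54239977928869 q [-0.421  0.459 -0.59   1.825  0.31   0.948 -1.135] tcp [0.4165 0.4027 0.3365] F [-0.6  1.1  0.5] M [ 0.04 -0.01 -0.01] w 0.04501735718714765 33.3
read 29.39582219769874 or +20
```

View pics/p5.png

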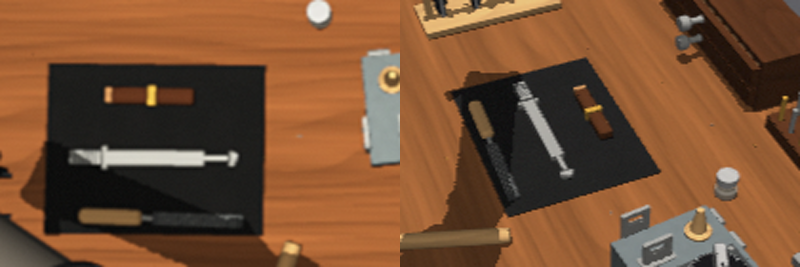

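The bar lies flat in the lane, from (68,157) to (238,157) in the left crop, midway between the clamp and the file. It has been let go, so I hand in.

```bash
python3 -c "
from bench import r
print(r.hand_in())"
```

```text
the job is handed in; nothing more can be done
None
```

The lock is open, and the bar is drawn clear and lying flat on the mat between the file and the ring clamp; I handed the job in at about 33 s, and the hand-in returned no verdict.

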